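Gather the drying coasters on their spindle

ROBOT

A 7-joint arm with a two-finger parallel gripper is mounted at the origin on a cart in front of the work surface, level with it; the furniture and walls round the work are solid. World frame = base frame: x ahead of the robot, y to its left, z up, the work surface at z = 0. Lengths are in m, angles in rad, forces in N, time in s.
With the tool pointing down it reaches from about 0.4 to 0.85 m from the base axis. Payload 6.9 kg.
Tool frame: the origin (TCP) lies midway between the tips of the shut fingers; the grasp point (between the pads) lies 19 mm behind it; z points along the fingers, y is the line along which they close (so a half turn about z gives the same grasp; the last joint's range is limited). The gripper opens to 85 mm and grips with 20 to 120 N. Pads are 22 mm wide; open, the fingers measure 114 mm over their backs; the gripper's body (76 mm by 85 mm) begins 54 mm behind the grasp point. The pads swing forward as they close: fully open they stand 13 mm farther back than shut.
Start: joints at [1.423, 0.507, -0.238, 1.5, 0.126, 1.149, -0.155], TCP at [0.157, -0.605, 0.231] pointing down, gripper open.
Joint ranges: [-3.08, 3.08], [-0.24, 2.05], [-1.43, 1.35], [0, 2.5], [-1.52, 4.66], [0.17, 1.96], [-2.89, 2.89]. Speed limits (rad/s): [2.39, 2.39, 3.14, 3.14, 3.14, 3.14, 3.14].

INTERFACE

Orientations are given as a rotation vector (axis times angle).
In Python, from workcell import bot, open_gripper, close_gripper, planner, optics, outline_of, spot_point gives the robot as it stands. Calls block until the motion is done:
- bot.reach(position, orientation): joint-space move of the TCP to a pose.
- bot.move_straight(position, frame=None, v=0.15, contact_N=None): straight line of the TCP; frame=None keeps the orientation; v is the mean speed in m/s. With contact_N (N) it stops when the force on the tool has changed by that much, and returns True; else False.
- bot.move_joints(angles): joint-space move.
- open_gripper() and close_gripper(squeeze=None): open the fingers fully, or close them until they stop; squeeze is the grip in N (None keeps the last).
- bot.hold(seconds).
- planner.solve_ik(position, orientation): joint angles nearest the present ones, or None.
- bot.state(): the state.
- optics.grab_frame(name): name is "scene" or "side" or "wrist"; returns the picture (420x560x3 uint8, red, green, blue); there is no depth.
- optics.camera_model(name): a dict with "fovy" (degrees; the focal length in pixels is half the picture's height over the tangent of half this angle, whatever the lens; pixels are square), "cx", "cy" (the principal point, pixels), "origin" and "rotation" of the camera in the world. Camera axes: x right, y down, z forward; pixel columns grow to the right and rows downward; lengths in m; the calibration is good to about 2 mm. The wrist camera is an equidistant fisheye: a pixel r from the principal point sees the ray r / f radians off the axis. A picture is of the moment at which its call begins: read the wrist's pose just before it. camera_model takes no time and is no camera call; for the wrist camera it gives the pose at the moment of the call.
A pose or a line that the arm cannot do raises bot.IKError and nothing moves.
- bot.finish_job(): hands the job in; it is judged then, once.
Trained networks look in the newest picture that a camera, given by its name, has taken for a name from the list of things; names that differ only in an ending like _2 or _b are one class to them, and where a whole thing is asked for, a point or a joint stands for the part that bears it (a point fixed in the world has none). Each returns a list of dicts, best first, with "p" (0 to 1); they miss things now and then, are a little off and sometimes report something else, mostly with a low value. They report only what shows in the picture. A call takes as long as a camera call. They do not tell look-alikes from the thing itself.
- outline_of(camera, thing): "mask" (420x560 bool, what is visible of it) and "box" ([left, top, right, bottom] in pixels, round what is visible of it).
- spot_point(camera, thing): "location" ([column, row] in pixels: a listed point, or the origin of a listed thing).
The state is a dict: "clock": time; "qpos": joint angles; "qvel": joint speeds; "joint_efforts": joint torques, N m; "position": TCP position; "tcp_rot": TCP orientation; "contact_force": force on the tool from outside, world axes, zero at the start; "torque": the same for the moment, N m; "gripper_width": finger opening in m; "grip_force": force on a finger pad.
Only numpy, scipy, OpenCV 4.12 (cv2) and the standard library are available. Lean on these libraries where they do the work, as an engineer would, in place of code of your own. Each camera call takes 0.05 s, during which the arm holds its last target. There are 200 camera calls.

TASK

Three handmade coasters are drying in the sloped rack. Run the wood-handled storage spindle through the holes of all three while they still stand in the rack, going in from the low end; the holes were punched by hand off to one side of the middle, so feel your way and never force a coaster. Lift the three off together and lay the loaded spindle to rest in the two forks of the stand, one fork under the bare neck behind the collar and the other near the tip, with all the coasters hanging between the forks. Do not touch the coasters with the gripper or drop any, and leave the other things where they stand.

Things in the scene. Friction and masses are not known exactly. Their poses are not given: they have to be found in the camera images.
- coaster_low: White stoneware coaster standing in the rack at the low end, the first that the spindle meets: disc 62 mm in diameter, 6 mm thick, about 50 g, with one hole 15 mm in diameter, punched 3 to 4 mm off the disc's middle, to its -x or its +x (level in the rack); which side is not told and differs between coasters. Origin: the disc's middle. Its y is the disc's axis, in the rack pointing uphill, 15 degrees above level.
- coaster_mid: White stoneware coaster standing in the rack in the middle, 24 mm uphill of the first: disc 62 mm in diameter, 6 mm thick, about 50 g, with one hole 15 mm in diameter, punched 3 to 4 mm off the disc's middle, to its -x or its +x (level in the rack); which side is not told and differs between coasters. Origin: the disc's middle. Its y is the disc's axis, in the rack pointing uphill, 15 degrees above level.
- coaster_high: White stoneware coaster standing in the rack at the high end, 48 mm uphill of the first: disc 62 mm in diameter, 6 mm thick, about 50 g, with one hole 15 mm in diameter, punched 3 to 4 mm off the disc's middle, to its -x or its +x (level in the rack); which side is not told and differs between coasters. Origin: the disc's middle. Its y is the disc's axis, in the rack pointing uphill, 15 degrees above level.
- rack: Fixed sloped rack: steel wire, 90 x 95 mm, 122 mm tall. Origin: on the worktop under its middle, z up. Its mid line through the discs' middles rises to its +y at 15 degrees, 112 mm up over the origin. The coasters stand loosely between wire posts 17 mm to each side and as high as the discs' middles (lift 35 mm to clear), each up to 1 mm off to its -x or +x, so they are not in line; they roll aside a little if nudged.
- spindle_grip (a point): Centre of the spindle's wooden handle, 60 long (y), 18 wide (x), 24 mm high (z); it lies on the worktop, this point 12 mm up. y runs along the spindle to its tip. From here along y: handle to 30 mm, neck 8 mm in diameter to 60, collar 24 mm in diameter to 65, rod 8 mm in diameter, then a head 11 mm in diameter from 165 to the blunt end at 175 mm (its last 2 mm tapering to 9.5 mm). Empty, about 110 g.
- spindle_neck (a point): Point on the spindle's axis in the middle of the bare neck, 45 mm from the handle's centre: it rests in one fork.
- spindle_far (a point): Point on the spindle's axis 149 mm from the handle's centre, 26 mm short of the tip: it rests in the other fork.
- fork_right (a point): Seat of the fork at the -y end of the fixed stand: where the axis of a rod lying in it comes to be, 78 mm up. Axes: the stand's, z up, y to the other fork. Stand: wooden base 70 x 150 x 12 mm, two steel Y-forks 104 mm apart; prongs of 6 mm wire make a V 48 mm wide at the top, ends 17 mm above the seat. The spindle may lie either way round.
- fork_left (a point): Seat of the stand's other fork, 104 mm along the stand's +y from the first, also 78 mm above the worktop. Same axes. A crock of utensils 340 mm tall stands behind the stand, around x = 0.72, y = -0.22, leaning out to about x = 0.60: carry the spindle past it on the robot's side.
- pepper_mill: Bystander: turned wooden pepper mill, 58 mm wide, 170 mm tall. Origin: centre of its underside.
- salt_shaker: Bystander: small salt shaker, 44 mm wide, 90 mm tall. Origin: centre of its underside.
- peanut_jar: Bystander: round jar with a dark lid, 68 mm wide, 100 mm tall. Origin: centre of its underside.
There are look-alikes about, which are no part of the job. What is shaped like the rack but blue is not meant.

How it is judged:
On the way, in this order (a step that is already met when the one before it is completed fails the run):
1. the spindle runs through all three coasters while they still stand in the rack (y of coaster_low in the frame of spindle_grip between 0.065 and 0.165 m and x of coaster_low in the frame of spindle_grip between -0.011 and 0.011 m and z of coaster_low in the frame of spindle_grip between -0.011 and 0.011 m and angle between the y axis of each of coaster_low, coaster_mid, coaster_high and the y axis of spindle_grip, either way round below 0.8 rad and y of coaster_mid in the frame of spindle_grip between 0.065 and 0.165 m and x of coaster_mid in the frame of spindle_grip between -0.011 and 0.011 m and z of coaster_mid in the frame of spindle_grip between -0.011 and 0.011 m and y of coaster_high in the frame of spindle_grip between 0.065 and 0.165 m and x of coaster_high in the frame of spindle_grip between -0.011 and 0.011 m and z of coaster_high in the frame of spindle_grip between -0.011 and 0.011 m and distance of each of coaster_low, coaster_mid, coaster_high from where it was at the start of the episode below 0.02 m), for 0.1 s.
2. all three coasters hang on the spindle together, clear of the rack (y of coaster_low in the frame of spindle_grip between 0.065 and 0.165 m and x of coaster_low in the frame of spindle_grip between -0.011 and 0.011 m and z of coaster_low in the frame of spindle_grip between -0.011 and 0.011 m and angle between the y axis of each of coaster_low, coaster_mid, coaster_high and the y axis of spindle_grip, either way round below 0.8 rad and y of coaster_mid in the frame of spindle_grip between 0.065 and 0.165 m and x of coaster_mid in the frame of spindle_grip between -0.011 and 0.011 m and z of coaster_mid in the frame of spindle_grip between -0.011 and 0.011 m and y of coaster_high in the frame of spindle_grip between 0.065 and 0.165 m and x of coaster_high in the frame of spindle_grip between -0.011 and 0.011 m and z of coaster_high in the frame of spindle_grip between -0.011 and 0.011 m and distance of each of coaster_low, coaster_mid, coaster_high from where it was at the start of the episode above 0.03 m and contact force between each of coaster_low, coaster_mid, coaster_high and rack below 0.05 N), for 0.2 s.
At the end, for the whole second after the job is handed in: The spindle lies in both forks (neck and far points within 14 mm of the two seats, either way round); all three coasters are on its rod between collar and far fork, discs' middles within 11 mm of its axis and within 0.8 rad of square to it; the coasters are slower than 30 mm/s (y of coaster_low in the frame of spindle_grip between 0.065 and 0.149 m and x of coaster_low in the frame of spindle_grip between -0.011 and 0.011 m and z of coaster_low in the frame of spindle_grip between -0.011 and 0.011 m and angle between the y axis of each of coaster_low, coaster_mid, coaster_high and the y axis of spindle_grip, either way round below 0.8 rad and y of coaster_mid in the frame of spindle_grip between 0.065 and 0.149 m and x of coaster_mid in the frame of spindle_grip between -0.011 and 0.011 m and z of coaster_mid in the frame of spindle_grip between -0.011 and 0.011 m and y of coaster_high in the frame of spindle_grip between 0.065 and 0.149 m and x of coaster_high in the frame of spindle_grip between -0.011 and 0.011 m and z of coaster_high in the frame of spindle_grip between -0.011 and 0.011 m and ((distance between spindle_neck and fork_right below 0.014 m and distance between spindle_far and fork_left below 0.014 m) or (distance between spindle_neck and fork_left below 0.014 m and distance between spindle_far and fork_right below 0.014 m)) and linear speed of each of coaster_low, coaster_mid, coaster_high below 0.03 m/s); the robot touches nothing.
It fails at once if a coaster is forced: the spindle presses on one with more than 20 N (contact force between spindle and coaster_low above 20 N or contact force between spindle and coaster_mid above 20 N or contact force between spindle and coaster_high above 20 N).
It fails at once if the gripper touches a coaster (contact force between the fingers and coaster_low above 0.5 N or contact force between the fingers and coaster_mid above 0.5 N or contact force between the fingers and coaster_high above 0.5 N).
It fails at once if a coaster is dropped (its centre below 40 mm) (height (world z) of any of coaster_low, coaster_mid, coaster_high below 0.04 m).
It fails at once if a bystander is pushed more than 30 mm or knocked over (distance of any of pepper_mill, salt_shaker, peanut_jar from where it was at the start of the episode above 0.03 m or angle between any of pepper_mill, salt_shaker, peanut_jar's own z axis and vertical above 0.5 rad).
It also fails if it takes over 61 s, if anything falls off the work surface, if the arm or the gripper's body presses on something with over 40 N, if the wrist force passes 120 N, or if a joint passes its speed limit or range.

## Working session

There is one attempt and no reset: what is moved stays moved. The work goes in short steps, each a Python script; the robot and the scene stay as the last script left them, time stands still between calls to the robot, and variables do not carry over. Pictures are saved under pics/ and viewed, at most 10 in all, crops included, and the job is handed in when it is done.

```bash
ls; mkdir -p pics; cat > h.py <<'E'
import numpy as np, cv2
from workcell import bot, open_gripper, close_gripper, planner, optics, outline_of, spot_point
from scipy.spatial.transform import Rotation as R
def ray(m,px,shape=(420,560)):
    f=210/np.tan(np.radians(m['fovy'])/2)
    d=np.array([(px[0]-m['cx'])/f,(px[1]-m['cy'])/f,1.0])
    if m.get('fish'):
        r=np.hypot(d[0],d[1]); d=np.array([d[0]/r*np.sin(r),d[1]/r*np.sin(r),np.cos(r)]) if r>1e-9 else np.array([0,0,1.])
    Rm=np.array(m['rotation']); Rm=Rm if Rm.shape==(3,3) else R.from_rotvec(Rm).as_matrix()
    return np.array(m['origin']),Rm@(d/np.linalg.norm(d))
def onz(m,px,z):
    o,d=ray(m,px); return o+d*(z-o[2])/d[2]
def tri(rays):
    A=np.zeros((3,3));b=np.zeros(3)
    for o,d in rays:
        P=np.eye(3)-np.outer(d,d);A+=P;b+=P@o
    x=np.linalg.solve(A,b); return x,[np.linalg.norm((np.eye(3)-np.outer(d,d))@(x-o)) for o,d in rays]
def cam(n):
    m=dict(optics.camera_model(n)); m['fish']=(n=='wrist'); return m
def save(n,f):
    im=optics.grab_frame(n); cv2.imwrite('pics/'+f,im[:,:,::-1]); return im
E
python3 - <<'E'
from h import *
np.set_printoptions(precision=4,suppress=True)
a=save('scene','a.png');b=save('side','b.png'); cv2.imwrite('pics/ab.png',np.vstack([a,b])[:,:,::-1])
for c in('scene','side'): print(c,cam(c))
T=['coaster_low','coaster_mid','coaster_high','rack','spindle_grip','spindle_neck','spindle_far','fork_right','fork_left','pepper_mill','salt_shaker','peanut_jar']
for t in T:
    for c in('scene','side'):
        print(t,c,[(np.round(r['location'],1).tolist(),round(r['p'],2)) for r in spot_point(c,t)][:4])
print(bot.state())
E
```

```text
pics
scene {'fovy': 46.9364164439621, 'cx': 282.8167246726098, 'cy': 207.95854064666668, 'origin': array([-0.0208,  1.1513,  1.2222]), 'rotation': array([-0.6874,  2.6463, -1.1234]), 'fish': False}
side {'fovy': 46.03465719786531, 'cx': 284.7631528538718, 'cy': 205.0132038664567, 'origin': array([-0.4305,  1.2706,  1.5063]), 'rotation': array([-0.8987,  2.501 , -1.0802]), 'fish': False}
coaster_low scene [([270.0, 210.3], 0.66)]
coaster_low side [([271.7, 209.3], 0.61), ([355.0, 165.1], 0.25)]
coaster_mid scene [([330.9, 198.7], 0.47), ([263.3, 214.4], 0.43)]
coaster_mid side [([266.3, 208.9], 0.6)]
coaster_high scene [([262.5, 218.2], 0.75)]
coaster_high side [([261.7, 213.4], 0.59)]
rack scene [([198.8, 366.6], 0.95), ([264.7, 238.0], 0.76)]
rack side [([196.9, 317.3], 0.83), ([266.3, 232.0], 0.62)]
spindle_grip scene [([331.0, 201.0], 0.73), ([338.9, 165.7], 0.71)]
spindle_grip side [([325.8, 204.4], 0.52), ([340.8, 151.9], 0.18)]
spindle_neck scene [([323.4, 206.2], 0.54)]
spindle_neck side [([322.2, 209.7], 0.6)]
spindle_far scene [([322.2, 226.8], 0.69), ([293.0, 283.0], 0.5)]

[... 405 characters left out ...]
([292.4, 279.8], 0.7), ([349.0, 147.8], 0.24)]
salt_shaker side [([280.2, 267.4], 0.49)]
peanut_jar scene [([323.8, 136.6], 0.58)]
peanut_jar side [([339.3, 148.9], 0.49)]
{'clock': 1.3, 'qpos': array([ 1.4225,  0.5075, -0.2376,  1.5002,  0.1257,  1.1489, -0.1548]), 'qvel': array([ 0.0007, -0.0024, -0.    ,  0.0006,  0.0003, -0.0018,  0.0002]), 'joint_efforts': array([  0.0004, -62.0375,  -2.1849, -24.9959,   0.0138,   0.0024,
         0.    ]), 'position': array([ 0.1569, -0.605 ,  0.2313]), 'tcp_rot': array([-3.1163, -0.3975, -0.    ]), 'contact_force': array([ 0.1283, -0.7808,  0.9315]), 'torque': array([ 0.0552, -0.0608,  0.0095]), 'grip_force': 0.0, 'gripper_width': 0.08558917877088751}
```

```bash
python3 - <<'E'
import cv2
a=cv2.imread('pics/a.png');b=cv2.imread('pics/b.png')
cv2.imwrite('pics/a2.png',cv2.resize(a[100:400,160:560],(800,600),interpolation=cv2.INTER_CUBIC))
from h import *
np.set_printoptions(precision=4,suppress=True)
S,D=cam('scene'),cam('side')
for n,p,q in [('low',(270,210.3),(271.7,209.3)),('mid',(263.3,214.4),(266.3,208.9)),('high',(262.5,218.2),(261.7,213.4)),('rack',(264.7,238),(266.3,232)),('rackblue?',(198.8,366.6),(196.9,317.3)),('grip',(331,201),(325.8,204.4)),('neck',(323.4,206.2),(322.2,209.7)),('far',(322.2,226.8),(319.4,227)),('fr',(352.5,147.6),(354.6,163.7)),('fl',(340.7,162.8),(340.8,178.1)),('pep',(237.2,217.5),(249.5,211.9)),('salt',(292.4,279.8),(280.2,267.4)),('jar',(323.8,136.6),(339.3,148.9))]:
    print(n,*tri([ray(S,p),ray(D,q)]), onz(S,p,.012),onz(D,q,.012))
E
```

```text
low [0.5565 0.1692 0.0997] [np.float64(0.0042970403313192015), np.float64(0.0042970403313192995)] [0.6049 0.0866 0.012 ] [0.6143 0.1058 0.012 ]
mid [0.5711 0.1878 0.0985] [np.float64(0.0019282524739129923), np.float64(0.0019282524739131178)] [0.6152 0.1163 0.012 ] [0.6342 0.1189 0.012 ]
high [0.5338 0.2544 0.1517] [np.float64(0.0024871493012394983), np.float64(0.0024871493012394363)] [0.6081 0.1339 0.012 ] [0.631  0.1528 0.012 ]
rack [ 0.559   0.2038 -0.0069] [np.float64(0.0061064350046460434), np.float64(0.006106435004646148)] [0.5538 0.2111 0.012 ] [0.5423 0.224  0.012 ]
rackblue? [ 0.5056  0.6665 -0.0701] [np.float64(0.001607051014277261), np.float64(0.001607051014277485)] [0.4721 0.6989 0.012 ] [0.4571 0.6964 0.012 ]
grip [ 0.4202 -0.0239  0.0579] [np.float64(0.003750446270142887), np.float64(0.003750446270142723)] [ 0.4353 -0.065   0.012 ] [ 0.45   -0.0698  0.012 ]
neck [ 0.4616 -0.0614 -0.0226] [np.float64(0.0009359372728823737), np.float64(0.0009359372728824222)] [ 0.4477 -0.0265  0.012 ] [ 0.4421 -0.0324  0.012 ]
far [ 0.4413 -0.0179 -0.0844] [np.float64(0.00013447221320436533), np.float64(0.00013447221320446817)] [0.4071 0.0685 0.012 ] [0.3885 0.06   0.012 ]
fr [ 0.4587 -0.2968  0.0954] [np.float64(0.0013955718957898231), np.float64(0.0013955718957899181)] [ 0.4931 -0.4017  0.012 ] [ 0.5126 -0.3914  0.012 ]
fl [ 0.4583 -0.1872  0.0893] [np.float64(0.004937073414125057), np.float64(0.004937073414125112)] [ 0.4949 -0.286   0.012 ] [ 0.5022 -0.2601  0.012 ]
pep [ 0.7014  0.1558 -0.0158] [np.float64(0.0029711006867674822), np.float64(0.0029711006867673183)] [0.6873 0.1747 0.012 ] [0.6783 0.1795 0.012 ]
salt [ 0.4006  0.3001 -0.0285] [np.float64(0.006425923770454262), np.float64(0.006425923770454187)] [0.3896 0.3204 0.012 ] [0.3752 0.3329 0.012 ]
jar [ 0.6548 -0.4699 -0.0224] [np.float64(0.008548699712588688), np.float64(0.008548699712588792)] [ 0.6294 -0.4126  0.012 ] [ 0.6384 -0.4423  0.012 ]
```

View pics/a2.png

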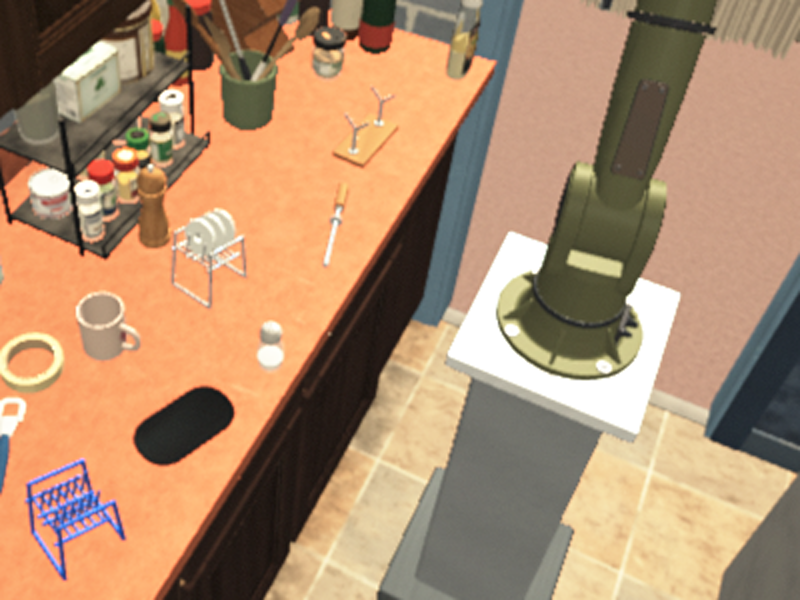

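The view shows the right (steel) rack with the coasters near crop pixel (208,250), the spindle at (335,222) with its tip towards +y, the stand at (366,140), and the blue decoy at (70,510). Next I take closer wrist views.

```bash
cat >> h.py <<'E'
np.set_printoptions(precision=4,suppress=True)
# orientation with tool z = dir, tool y ~ yhint
def ori(z,y):
    z=np.array(z,float);z/=np.linalg.norm(z);y=np.array(y,float);y-=z*(y@z);y/=np.linalg.norm(y)
    return R.from_matrix(np.column_stack([np.cross(y,z),y,z])).as_rotvec()
E
python3 - <<'E'
from h import *
for s in(1,-1):
  for p in [(0.45,0.0,0.35),(0.5,0.15,0.35),(.45,-.06,.03)]:
    print(s,p,planner.solve_ik(np.array(p),ori((0,0,-1),(s,0,0))), planner.solve_ik(np.array(p),ori((0,.26,-.966),(s,0,0))))
m=cam('wrist');st=bot.state();T=R.from_rotvec(st['tcp_rot']).as_matrix();W=R.from_rotvec(m['rotation']).as_matrix() if np.array(m['rotation']).shape==(3,) else np.array(m['rotation'])
print('cam in tool',T.T@(np.array(m['origin'])-st['position']),'\n',T.T@W,m)
o=ori((0,0,-1),(-1,0,0)); q=planner.solve_ik(np.array([.45,0.,.35]),o)
s=-1
if q is None: s=1;o=ori((0,0,-1),(1,0,0))
bot.reach([.45,0.,.35],o)
print(s,bot.state()['clock'])
bot.hold(.2);M=cam('wrist');save('wrist','w1.png')
for t in ['spindle_grip','spindle_neck','spindle_far','fork_right','fork_left','coaster_low','coaster_mid','coaster_high','rack','pepper_mill','salt_shaker']:
    z={'spindle':.012,'fork':.078,'coaste':.112}.get(t[:6] if t[0]!='f' and t[0]!='s' else t.split('_')[0],0)
    for r in spot_point('wrist',t)[:2]: print(t,np.round(r['location'],1),round(r['p'],2),onz(M,r['location'],z))
E
```

```text
1 (0.45, 0.0, 0.35) [ 0.8054  0.2502 -1.1054  1.7022  0.2298  1.3314 -0.3426] [ 0.9402  0.2612 -1.0262  1.7083 -0.0413  1.2776 -0.0569]
1 (0.5, 0.15, 0.35) [ 0.4205  0.4363 -1.1838  1.543   0.406   1.4362 -0.7854] [ 0.6157  0.3927 -1.1487  1.6123  0.1312  1.2374 -0.5155]
1 (0.45, -0.06, 0.03) [ 0.4371  0.5851 -0.5271  2.1773  0.5924  0.5209 -0.543 ] [ 0.7175  0.661  -0.6685  2.131   0.2652  0.5196 -0.0824]
-1 (0.45, 0.0, 0.35) [-0.9226  0.2743  1.1544  1.7189 -0.2588  1.3177 -2.8579] [-0.6894  0.3106  1.1537  1.7247 -0.523   1.4372 -2.5683]
-1 (0.5, 0.15, 0.35) [ 0.4363  0.4518 -1.224   1.5428  0.4266  1.4473  2.3331] [-0.915   0.4152  1.1532  1.629  -0.6412  1.4344 -2.8042]
-1 (0.45, -0.06, 0.03) [-0.5037  0.7573  0.9505  2.1884 -0.9971  0.7282 -1.9941] [ 0.3413  0.5851 -0.0944  2.1355 -0.4086  0.5286 -2.5161]
cam in tool [ 0.0831 -0.0006 -0.1424] 
 [[-0.0001 -0.9463 -0.3234]
 [ 1.     -0.0002  0.0003]
 [-0.0003 -0.3234  0.9463]] {'fovy': 65.70646984690485, 'cx': 276.1993409438256, 'cy': 205.15965550539337, 'origin': array([ 0.2372, -0.5835,  0.3736]), 'rotation': array([ 2.2671, -1.7545, -0.2912]), 'fish': True}
-1 3.9
spindle_grip [281.7 103.4] 0.81 [ 0.4415 -0.0757  0.012 ]
spindle_neck [288.2 131.4] 0.9 [ 0.4318 -0.0342  0.012 ]
spindle_far [307.8 197.7] 0.89 [0.4005 0.0683 0.012 ]
spindle_far [252.6   2.7] 0.49 [ 0.4835 -0.2293  0.012 ]
fork_left [254.8   3.7] 0.82 [ 0.4761 -0.2077  0.078 ]
coaster_low [207.8 293.1] 0.9 [0.547  0.1784 0.112 ]
coaster_mid [205.2 308.8] 0.75 [0.554  0.2071 0.112 ]
coaster_high [202.1 320.7] 0.95 [0.5616 0.2304 0.112 ]
rack [215.7 266.1] 0.74 [ 0.5557  0.1972 -0.    ]
pepper_mill [139.5 248.6] 0.83 [0.6955 0.1668 0.    ]
salt_shaker [313.2 317.6] 0.64 [0.3792 0.3114 0.    ]
```

```bash
cat >> h.py <<'E'
A=np.array([[0,-.9463,-.3234],[1,0,0],[0,-.3234,.9463]]); OFF=np.array([.0831,-.0006,-.1424])
def campose(C,P,right,down=0.0):
    """tool pose for camera at C, looking at P, image x ~ right; P shows 'down' rad below the axis"""
    z=P-C;z/=np.linalg.norm(z);x=np.array(right,float);x-=z*(x@z);x/=np.linalg.norm(x)
    W=np.column_stack([x,np.cross(z,x),z])@R.from_rotvec([down,0,0]).as_matrix()
    T=W@A.T
    return C-T@OFF,R.from_matrix(T).as_rotvec()
yaw=np.radians(15.7)
ex=np.array([np.cos(yaw),-np.sin(yaw),0]);eh=np.array([np.sin(yaw),np.cos(yaw),0])
c,s=np.cos(np.radians(15)),np.sin(np.radians(15))
ax=c*eh+s*np.array([0,0,1]);nn=-s*eh+c*np.array([0,0,1])
P0=np.array([.5545,.2055,.112])
E
python3 - <<'E'
from h import *
best=None
for up in(-1,1):
  for el in(60,50):
    for dn in(-.25,-.15,0,.15,.25):
      e=np.radians(el);C=P0+.26*(-ax*np.cos(e)+nn*np.sin(e))
      p,o=campose(C,P0,ex*up,dn); q=planner.solve_ik(p,o)
      print(up,el,dn,p,q, R.from_rotvec(o).as_matrix()[:,2])
      if q is not None and up==-1 and el==60 and dn==-.15: best=(p,o)
if best:
  bot.reach(*best);bot.hold(.25);im=save('wrist','w2.png');M=cam('wrist');print(bot.state()['clock'])
  import pickle;pickle.dump(M,open('w2.pkl','wb'))
  for t in ['coaster_low','coaster_mid','coaster_high']:
    for r in outline_of('wrist',t)[:3]: print(t,r['box'],r['p'])
  cv2.imwrite('pics/w2b.png',cv2.resize(im[60:340,100:440][::-1,::-1,::-1],None,fx=2.1,fy=2.1,interpolation=cv2.INTER_CUBIC))
E
```

```text
-1 60 -0.25 [0.5463 0.1785 0.2414] [-0.4768  0.4738  0.767   1.9756 -1.1764  1.1865 -2.4852] [ 0.1756  0.6247 -0.7609]
-1 60 -0.15 [0.5446 0.1725 0.2261] [-0.5375  0.4787  0.7962  1.9562 -1.1017  1.1307 -2.5624] [ 0.1541  0.5484 -0.8219]
-1 60 0 [0.5413 0.1609 0.2046] [-0.6285  0.4997  0.8476  1.9279 -0.9848  1.0693 -2.6791] [ 0.1192  0.424  -0.8978]
-1 60 0.15 [0.5372 0.1463 0.1851] [-0.7118  0.5341  0.8984  1.9007 -0.865   1.0301 -2.794 ] [ 0.0815  0.2901 -0.9535]
-1 60 0.25 [0.5341 0.135  0.1735] [-0.7863  0.585   0.9838  1.8837 -0.817   1.0415 -2.8346] [ 0.0554  0.197  -0.9788]
-1 50 -0.25 [0.5403 0.1573 0.2345] [-0.274   0.5256  0.6755  2.0557 -1.3002  1.3087 -2.2389] [ 0.2087  0.7424 -0.6367]
-1 50 -0.15 [0.5394 0.1539 0.2184] [-0.3325  0.5146  0.6968  2.0408 -1.2456  1.2263 -2.3071] [ 0.1904  0.6775 -0.7105]
-1 50 0 [0.5372 0.1461 0.1951] [-0.4222  0.5095  0.7314  2.0177 -1.1499  1.1169 -2.4189] [ 0.1596  0.5676 -0.8077]
-1 50 0.15 [0.534  0.1349 0.1733] [-0.5166  0.5214  0.7784  1.9946 -1.0425  1.0329 -2.5374] [ 0.1251  0.4451 -0.8867]
-1 50 0.25 [0.5315 0.1258 0.1598] [-0.57
[... 642 characters left out ...]
49  0.9423 -0.2046]
1 50 -0.25 [0.5193 0.0779 0.1173] [ 1.1104  1.1033 -1.2265  2.1339 -0.1131  0.3667  0.0718] [ 0.2333  0.8299 -0.5069]
1 50 -0.15 [0.523  0.0914 0.1261] [ 1.1127  1.161  -1.2258  2.1378 -0.283   0.357   0.267 ] [ 0.2458  0.8744 -0.4183]
1 50 0 [0.5282 0.1098 0.1417] [ 1.1104  1.2485 -1.2246  2.1406 -0.5332  0.3682  0.5564] [ 0.2599  0.9248 -0.2779]
1 50 0.15 [0.5327 0.1257 0.1601] [ 1.1011  1.3357 -1.2236  2.1395 -0.7439  0.4072  0.8078] [ 0.2683  0.9544 -0.1312]
1 50 0.25 [0.5353 0.1348 0.1736] [ 1.091   1.3926 -1.2234  2.1367 -0.8544  0.4458  0.9456] [ 0.2705  0.9622 -0.0316]
5.9
coaster_mid [230.9, 139.9, 307.9, 178.7] 0.78
coaster_high [237.5, 167.4, 311.1, 204.0] 0.61
```

View pics/w2b.png

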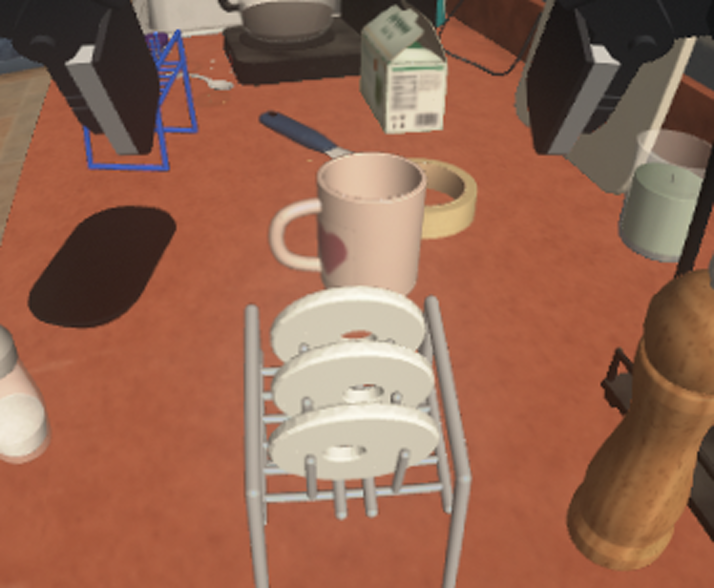

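The (180°-rotated) crop shows the three discs at (354,440), (353,380), (347,325). Their holes are low at (344,453), left (−x); mid at (363,392), right; high at (359,336), right. Now I fit the disc geometry.

```bash
cat > fit.py <<'E'
from h import *
import pickle
from scipy.optimize import minimize
def proj(m,X):
    W=R.from_rotvec(m['rotation']).as_matrix();p=(np.atleast_2d(X)-m['origin'])@W
    f=210/np.tan(np.radians(m['fovy'])/2);r=np.hypot(p[:,0],p[:,1]);t=np.arctan2(r,p[:,2])
    return np.column_stack([m['cx']+f*t*p[:,0]/r,m['cy']+f*t*p[:,1]/r])
def frame(yaw):
    ex=np.array([np.cos(yaw),-np.sin(yaw),0]);eh=np.array([np.sin(yaw),np.cos(yaw),0]);z=np.array([0,0,1.])
    return ex,c*eh+s*z,-s*eh+c*z
t=np.linspace(0,2*np.pi,80)
def circ(C,ex,nn,r): return C+r*(np.outer(np.cos(t),ex)+np.outer(np.sin(t),nn))
def centres(p):
    ex,ax,nn=frame(p[3]);return [p[:3]+ax*k*.024+ex*p[5+k] for k in(-1,0,1)],ex,ax,nn
if __name__=='__main__':
    im=cv2.imread('pics/w2.png');M=pickle.load(open('w2.pkl','rb'))
    K=4;h=cv2.cvtColor(im,cv2.COLOR_BGR2HSV);w=((h[:,:,1]<60)&(h[:,:,2]>135)).astype(np.uint8)
    roi=np.zeros_like(w);roi[95:215,215:330]=1
    w=cv2.morphologyEx(w*roi,cv2.MORPH_OPEN,np.ones((5,5),np.uint8))
    n,l,stt,_=cv2.connectedComponentsWithStats(w);w=(l==1+np.argmax(stt[1:,4])).astype(np.uint8)
    w=cv2.morphologyEx(w,cv2.MORPH_CLOSE,np.ones((9,9),np.uint8))
    big=cv2.resize(w*255,None,fx=K,fy=K,interpolation=cv2.INTER_LINEAR)>127
    def ren(p):
        o=np.zeros(big.shape,np.uint8);C,ex,ax,nn=centres(p)
        for c0 in C:
            pts=np.vstack([proj(M,circ(c0+ax*d,ex,nn,.031)) for d in(-.003,.003)])
            hull=cv2.convexHull(((pts+.5)*K*16).astype(np.int32));cv2.fillPoly(o,[hull],1,shift=4)
        return o
    def cost(p): return np.sum(ren(p).astype(bool)!=big)/K/K+ 1e4*(p[2]-.112)**2*10+3e5*np.sum(p[4:7]**2)+1e5*0
    p0=np.r_[P0,yaw,0,0,0]
    best=None
    for i in range(3):
        r=minimize(cost,p0,method='Nelder-Mead',options=dict(initial_simplex=np.vstack([p0]+[p0+d for d in np.diag([.004,.004,.004,.05,.001,.001,.001])]),maxiter=1500));p0=r.x
    print(r.x,np.degrees(r.x[3]),r.fun,w.sum())
    pickle.dump(r.x,open('rack.pkl','wb'))
    C,ex,ax,nn=centres(r.x)
    # hole positions from eyeballed view pixels
    for k,(u,v) in zip((0,1,2),[(344,453),(363,392),(359,336)]):
        o,d=ray(M,(439-u/2.1,339-v/2.1));f=C[k]-ax*.003;X=o+d*((f-o)@ax)/(d@ax);print(k,'hole lateral rel disc mm',(X-C[k])@ex*1e3,'height',(X-C[k])@nn*1e3, 'rel line',(X-r.x[:3])@ex*1e3)
    big2=cv2.resize(im[90:220,210:335],None,fx=6,fy=6,interpolation=cv2.INTER_CUBIC)[:600,:800]
    for k in range(3):
        for d in(-.003,):
            q=((proj(M,circ(C[k]+ax*d,ex,nn,.031))-[210,90]+.5)*6).astype(np.int32);cv2.polylines(big2,[q],True,(0,0,255),1)
            q=((proj(M,circ(C[k]+ax*d+ex*.0035*(-1,1,1)[k],ex,nn,.0075))-[210,90]+.5)*6).astype(np.int32);cv2.polylines(big2,[q],True,(255,0,0),1)
    cv2.imwrite('pics/fit.png',big2)
E
sed -i 's/p\[5+k\]/p[5+k]/' fit.py; python3 fit.py
```

```text
[ 0.5542  0.2052  0.1098  0.2879 -0.0046  0.0029  0.0023] 16.496578278228018 1410.1858341023253 7676
0 hole lateral rel disc mm 5.0175353778760945 height 1.2128442316426364 rel line 0.3755200125983515
1 hole lateral rel disc mm 4.246902203663234 height 3.761503311171899 rel line 7.174093860958263
2 hole lateral rel disc mm 3.3298827982179953 height 5.708392247326685 rel line 5.6306954536820415
```

View pics/fit.png

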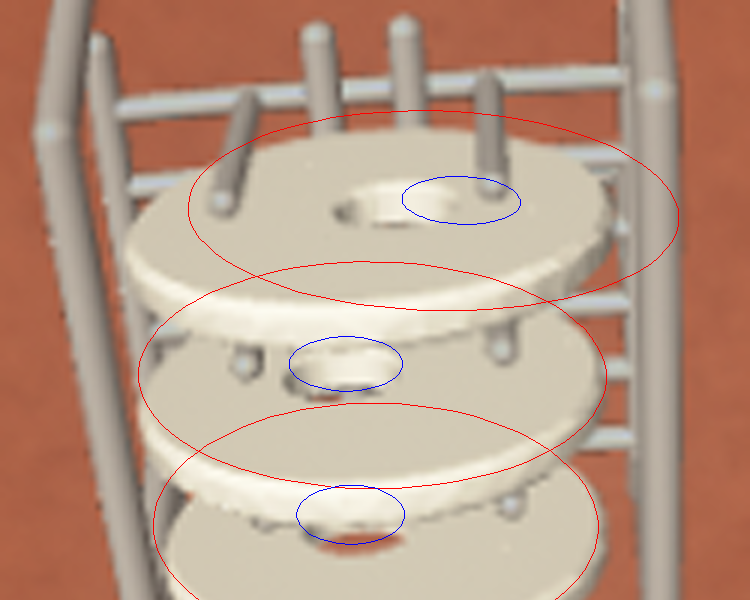

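```bash
cat > fit2.py <<'E'
from fit import *
from scipy.optimize import least_squares
M=pickle.load(open('w2.pkl','rb'))
V=lambda X:(proj(M,X)-[210,90]+.5)*6
obs=dict(x=[(125,611),(139,607),(165,606)],h=[(335,457),(285,403),(303,405)])
sg=(-1,1,1)
def model(p):
    q=np.r_[p[:4],0,p[4:7]]; ex,ax,nn=frame(p[3]); C=[p[:3]+ax*k*.024+ex*p[5+k] for k in(-1,0,1)]
    out=[]
    for k in range(3):
        h=np.vstack([V(circ(C[k]+ax*d,ex,nn,.031)) for d in(-.003,.003)])
        out+=[h[:,0].min()-obs['x'][k][0],h[:,0].max()-obs['x'][k][1]]
        g=V(circ(C[k]-ax*.003+ex*p[7+k],ex,nn,.0075))
        out+=[g[:,0].min()-obs['h'][k][0],g[:,0].max()-obs['h'][k][1]]
        if k==0: out+=[h[:,1].min()-128,h[:,1].max()-347]
        if k==1: out+=[h[:,1].max()-525]
    return np.array(out),C,ex,ax,nn
def res(p): return np.r_[model(p)[0]/4,p[4:7]/.0005,(p[7:]-.0035*np.array(sg))/.0003,(p[2]-.112)/.002]
p=np.r_[P0,yaw,0,0,0,-.0035,.0035,.0035]
r=least_squares(res,p,x_scale=np.r_[.01,.01,.01,.1,[.001]*6])
if __name__=='__main__':
    p=r.x;print(p*1e3,np.degrees(p[3]));o,C,ex,ax,nn=model(p);print(np.round(o,1))
    for k in range(3): print('disc',C[k],'hole rel line mm',(p[4+k]+p[7+k])*1e3)
    pickle.dump(p,open('rack.pkl','wb'))
E
python3 fit2.py
```

```text
[557.1619 205.9615 108.206  245.6616   0.014    0.2562  -0.2702  -3.5321
   3.6128   3.6549] 14.075371289720698
[  0.2   0.6   1.8  -2.5 -15.8   9.9   2.1  -2.5   4.3  -1.6   4.2  -3.2
  -3.1  -0.4   4.2]
disc [0.5515 0.1835 0.102 ] hole rel line mm -3.518130388076314
disc [0.5574 0.2059 0.1082] hole rel line mm 3.8690604844716416
disc [0.5625 0.2285 0.1144] hole rel line mm 3.384684881669046
```

```bash
python3 - <<'E'
from h import *
import pickle
D={}
def shot(name,C,P,right,dn=0):
    p,o=campose(C,P,right,dn);bot.reach(p,o);bot.hold(.3);M=cam('wrist');im=save('wrist',name+'.png');D[name]=M;return M,im
M,im=shot('top',P0+.27*nn*np.array([1,1,1]),P0,-ex,-.2)
for t in ['coaster_low','coaster_mid','coaster_high']:
    for r in outline_of('wrist',t)[:2]:
        mm=r['mask'].astype(np.uint8);print(t,round(r['p'],2),r['box'],cv2.minAreaRect(cv2.findNonZero(mm)))
M2,im2=shot('sp',np.array([.43,-.03,.27]),np.array([.43,0.,.012]),[-1,0,0],-.05)
for t in ['spindle_grip','spindle_neck','spindle_far']:
    for r in spot_point('wrist',t)[:2]: print(t,r['location'],round(r['p'],2),onz(M2,r['location'],.012))
pickle.dump(D,open('views.pkl','wb'));print(bot.state()['clock'])
cv2.imwrite('pics/two.png',np.hstack([cv2.resize(im[80:330,150:400],(400,400)),cv2.resize(im2[:,70:490],(400,400))])[:,:,::-1])
E
```

```text
coaster_low 0.96 [235.7, 101.0, 308.5, 117.9] ((271.0, 110.5), (19.0, 74.0), 90.0)
coaster_mid 0.87 [232.4, 133.7, 310.6, 147.9] ((271.3896789550781, 139.1758575439453), (10.712867736816406, 75.15616607666016), 85.2363510131836)
coaster_high 0.87 [238.8, 161.8, 310.3, 174.8] ((273.5, 169.50001525878906), (10.217631340026855, 73.40252685546875), 86.633544921875)
spindle_grip [256.8, 88.4] 0.85 [ 0.445  -0.0797  0.012 ]
spindle_grip [51.2, 331.9] 0.71 [0.6826 0.1586 0.012 ]
spindle_neck [272.2, 146.0] 0.91 [ 0.4328 -0.0333  0.012 ]
spindle_far [306.8, 264.9] 0.68 [0.4038 0.0651 0.012 ]
11.7917
```

View pics/two.png

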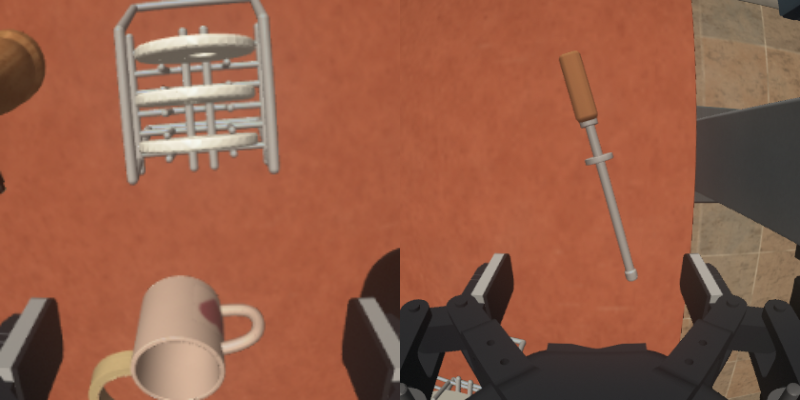

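```bash
python3 - <<'E'
from fit import *
D=pickle.load(open('views.pkl','rb'));M=D['top']
p=pickle.load(open('rack.pkl','rb'))
im=cv2.imread('pics/top.png');h=cv2.cvtColor(im,cv2.COLOR_BGR2HSV)
z=[.112-.0062,.112,.112+.0062]
for k,(a,b,y1,y2) in enumerate([(132,256,51,44),(135,257,98,91),(137,258,148,141)]):
    L=onz(M,(150+a/1.6,80+y1/1.6),z[k]);Rr=onz(M,(150+b/1.6,80+y2/1.6),z[k])
    print('disc',k,(L+Rr)/2,'width',np.linalg.norm(L-Rr),'dir yaw',np.degrees(np.arctan2(-(L-Rr)[1],(L-Rr)[0])))
q1=onz(M,(150+125/1.6,80+60/1.6),.11); 
# side rails: left from (120,40) to (132,180), right (263,20) to (273,168)
for a,b in [((120,40),(132,180)),((264,20),(273,168))]:
    A1=onz(M,(150+a[0]/1.6,80+a[1]/1.6),.115);B1=onz(M,(150+b[0]/1.6,80+b[1]/1.6),.13);print('rail yaw',np.degrees(np.arctan2((B1-A1)[0],(B1-A1)[1])),A1,B1)
M=D['sp'];im=cv2.imread('pics/sp.png');h=cv2.cvtColor(im,cv2.COLOR_BGR2HSV).astype(int)
# rod rows: find bright low-sat pixels near the line
P=[]
for row in range(132,290,2):
    c0=272.2+(row-146)*.28;x=np.arange(int(c0)-14,int(c0)+15);sat=h[row,x,1];g=sat<90
    if 4<=g.sum()<=16: P.append(onz(M,(x[g].mean(),row),.012))
P=np.array(P);a=np.polyfit(P[:,1],P[:,0],1);res=P[:,0]-np.polyval(a,P[:,1]);P=P[abs(res)<.003];a=np.polyfit(P[:,1],P[:,0],1)
print('rod line x=',a,'yaw',np.degrees(np.arctan(a[0])),len(P),np.std(P[:,0]-np.polyval(a,P[:,1])),P[-1],P[0])
w=h[:,:,1]; 
# handle mask
hd=((h[:,:,0]>8)&(h[:,:,0]<25)&(h[:,:,1]>100))
for row in (60,75,90,105,120):
    c0=272.2+(row-146)*.28;print(row,[tuple(h[row,int(c0)+i]) for i in(-20,-6,0,6,20)])
E
```

```text
disc 0 [0.5507 0.1807 0.1058] width 0.06398265211430493 dir yaw 12.56576032081454
disc 1 [0.5562 0.2039 0.112 ] width 0.06316961143155517 dir yaw 12.39225215980666
disc 2 [0.5624 0.2285 0.1182] width 0.06336824160604457 dir yaw 12.224788284056421
rail yaw 11.813546333969551 [0.5844 0.1654 0.115 ] [0.5987 0.2339 0.13  ]
rail yaw 11.244907682214363 [0.5132 0.1752 0.115 ] [0.5275 0.247  0.13  ]
rod line x= [-0.2839  0.4227] yaw -15.8517158386063 73 0.00036905409976166004 [0.3982 0.0866 0.012 ] [ 0.4372 -0.0444  0.012 ]
60 [(np.int64(8), np.int64(160), np.int64(167)), (np.int64(12), np.int64(149), np.int64(159)), (np.int64(12), np.int64(149), np.int64(161)), (np.int64(12), np.int64(148), np.int64(162)), (np.int64(8), np.int64(156), np.int64(173))]
75 [(np.int64(8), np.int64(158), np.int64(169)), (np.int64(12), np.int64(148), np.int64(157)), (np.int64(12), np.int64(150), np.int64(162)), (np.int64(12), np.int64(148), np.int64(162)), (np.int64(8), np.int64(160), np.int64(171))]
90 [(np.int64(8), np.int64(158), np.int64(174)), (np.int64(12), np.int64(149), np.int64(154)), (np.int64(12), np.int64(150), np.int64(160)), (np.int64(12), np.int64(148), np.int64(160)), (np.int64(8), np.int64(159), np.int64(172))]
105 [(np.int64(8), np.int64(160), np.int64(174)), (np.int64(12), np.int64(147), np.int64(151)), (np.int64(12), np.int64(148), np.int64(158)), (np.int64(12), np.int64(148), np.int64(160)), (np.int64(8), np.int64(156), np.int64(175))]
120 [(np.int64(8), np.int64(159), np.int64(176)), (np.int64(12), np.int64(147), np.int64(149)), (np.int64(12), np.int64(146), np.int64(155)), (np.int64(12), np.int64(148), np.int64(150)), (np.int64(8), np.int64(158), np.int64(173))]
```

```bash
cat >> h.py <<'E'
Z=np.array([0,0,1.])
AX=.009   # axis this far behind TCP along tool z
def sp(yaw_deg,pitch_deg,grip,sgn,ax=AX):
    """tool pose putting the spindle handle centre at grip, spindle y at yaw (towards +x) and pitch (up)"""
    y,p=np.radians(yaw_deg),np.radians(pitch_deg);h=np.array([np.sin(y),np.cos(y),0]);
    tz=np.sin(p)*h-np.cos(p)*Z; ty=sgn*np.array([np.cos(y),-np.sin(y),0])
    return np.array(grip)+ax*tz, ori(tz,ty)
def spdir(yaw_deg,pitch_deg):
    y,p=np.radians(yaw_deg),np.radians(pitch_deg);return np.array([np.sin(y)*np.cos(p),np.cos(y)*np.cos(p),np.sin(p)])
E
python3 - <<'E'
from h import *
u=spdir(13.3,15);low=np.array([.5507-.0035,.1807,.1058])
print(bot.state()['qpos'])
for sg in(-1,1):
    for n,a in dict(above=(-15.85,0,(.4447,-.0775,.10)),grasp=(-15.85,0,(.4447,-.0775,.012)),pre=(13.3,15,low-.21*u),mid=(13.3,15,low-.13*u),ins=(13.3,15,low-.08*u),lift=(13.3,15,low-.08*u+[0,0,.09]),carry=(0,12,(.48,-.15,.2)),stand=(0,0,(.477,-.357,.078)),standup=(0,8,(.477,-.357,.16))).items():
        q=planner.solve_ik(*sp(*a,sg));print(sg,n,q)
E
```

```text
[ 0.5176  0.6176 -1.1901  2.1292  0.8319  1.0576  1.9795]
-1 above [ 0.9097  0.7468 -1.3002  2.1209  0.8896  1.0022  2.5323]
-1 grasp [ 0.8055  0.8624 -1.1364  2.1998  1.1147  0.8747  2.3547]
-1 pre [ 0.8674  0.8693 -1.193   2.0789  0.8675  0.7446  2.1137]
-1 mid [ 0.7164  0.8337 -1.1958  2.0436  0.8391  0.7483  1.997 ]
-1 ins [ 0.6208  0.818  -1.1937  2.0055  0.8198  0.7623  1.9358]
-1 lift [ 0.6874  0.7016 -1.2901  1.906   0.6112  0.9044  2.0866]
-1 carry [ 1.1705  0.7422 -1.384   1.8163  0.5652  1.1836  2.7782]
-1 stand [ 1.2512  0.9312 -1.2266  1.7711  0.9579  1.1766  2.8629]
-1 standup [ 0.0894  0.8531  1.1507  1.6221 -0.8428  1.3613 -1.7216]
1 above [ 0.4553  0.4582 -0.4742  2.1257  0.3491  0.6317  0.0149]
1 grasp [ 0.358   0.6118 -0.3532  2.2052  0.5288  0.4047 -0.1514]
1 pre [ 0.0593  0.5829  0.1579  2.0884 -0.6807  0.5731  0.5544]
1 mid [-0.0962  0.5539  0.158   2.0531 -0.6463  0.5861  0.3563]
1 ins [-0.3194  0.565   0.3561  2.0167 -0.7608  0.6675  0.373 ]
1 lift [-0.4609  0.4607  0.5551  1.9193 -0.6584  0.8853  0.2498]
1 carry [ 0.7176  0.4301 -0.4774  1.8211 -0.0106  0.9907  0.2786]
1 stand [ 0.8551  0.6528 -0.4086  1.7761  0.3486  0.7846  0.2722]
1 standup [ 0.935   0.6047 -0.4481  1.6103  0.1495  1.0535  0.47  ]
```

```bash
python3 - <<'E'
from h import *
import pickle
p,o=sp(-15.85,0,(.4447,-.0775,.20),1);bot.reach(p,o);M=cam('wrist');save('wrist','st.png');pickle.dump(M,open('st.pkl','wb'))
for t,z in [('fork_right',.078),('fork_left',.078),('spindle_grip',.012),('spindle_neck',.012)]:
    for r in spot_point('wrist',t)[:2]: print(t,r['location'],round(r['p'],2),onz(M,r['location'],z))
print(bot.state()['clock'])
g=p.copy();g[2]=.003
hit=bot.move_straight(g,v=.12,contact_N=8);s1=bot.state();print(hit,s1['position'],s1['contact_force'])
close_gripper(60);s1=bot.state();print(s1['gripper_width'],s1['grip_force'],s1['position'],s1['clock'])
bot.move_straight(s1['position']+[0,0,.06],v=.12);s1=bot.state();print(s1['gripper_width'],s1['contact_force'],s1['torque'],s1['clock'])
M=cam('wrist');im=save('wrist','held.png');pickle.dump(M,open('held.pkl','wb'))
st=cv2.imread('pics/st.png')
cv2.imwrite('pics/two2.png',np.hstack([cv2.resize(st,(400,300)),cv2.resize(im[:,:,::-1],(400,300))]))
for t in ('spindle_grip','spindle_neck'):
    for r in spot_point('wrist',t)[:2]: print(t,r['location'],round(r['p'],2),onz(M,r['location'],s1['position'][2]+.009))
E
```

```text
fork_right [274.9, 327.2] 0.39 [ 0.4795 -0.2053  0.078 ]
fork_left [274.8, 327.0] 0.96 [ 0.4794 -0.2051  0.078 ]
spindle_grip [275.8, 181.0] 0.74 [ 0.4437 -0.0771  0.012 ]
spindle_neck [276.2, 140.1] 0.9 [ 0.4326 -0.0366  0.012 ]
13.65
False [ 0.445  -0.0776  0.0034] [0.115  0.1624 0.4177]
0.016773287502596056 58.779478669166565 [ 0.4448 -0.0775  0.0032] 16.0
0.0166652498054364 [-0.7287 -0.8359 -1.6694] [-0.05    0.0123  0.0335] 16.65
spindle_grip [274.7, 280.0] 0.86 [ 0.4437 -0.0776  0.0718]
spindle_neck [278.6, 189.5] 0.55 [ 0.4331 -0.0339  0.0718]
```

View pics/two2.png

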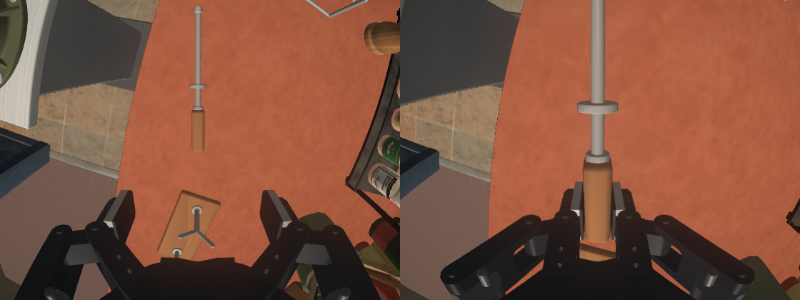

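```bash
python3 - <<'E'
from fit import *
M=pickle.load(open('held.pkl','rb'));h=cv2.cvtColor(cv2.imread('pics/held.png'),cv2.COLOR_BGR2HSV).astype(int)
st=bot.state();z=st['position'][2]+.009;T=R.from_rotvec(st['tcp_rot']).as_matrix();P=[]
for row in range(4,205,3):
    x=np.arange(255,305);g=h[row,x,1]<90
    if 5<=g.sum()<=24: P.append(T.T@(onz(M,(x[g].mean(),row),z)-st['position']))
P=np.array(P);a=np.polyfit(P[:,0],P[:,1],1);print('tool frame: lateral at grip(mm)',a[1]*1e3,'yaw deg',np.degrees(a[0]),len(P),P[0],P[-1],np.std(P[:,1]-np.polyval(a,P[:,0])))
M=pickle.load(open('st.pkl','rb'))
for n,px,z in [('fl base',(196,210),.012),('fr base',(177,253),.012),('corner back',(182,191),.012),('corner',(221,201),.012),('cornerL',(159,252),.012)]:
    print(n,onz(M,(px[0]*1.4,px[1]*1.4),z))
E
```

```text
tool frame: lateral at grip(mm) 0.06556931373664505 yaw deg 0.07905776852075794 61 [ 0.1233  0.0003 -0.0089] [ 0.0393  0.     -0.009 ] 9.848605160219254e-05
fl base [ 0.4797 -0.2093  0.012 ]
fr base [ 0.4729 -0.3177  0.012 ]
corner back [ 0.4484 -0.1803  0.012 ]
corner [ 0.5141 -0.1813  0.012 ]
cornerL [ 0.4395 -0.3264  0.012 ]
```

```bash
cat >> h.py <<'E'
RY,RP=13.4,15.
LP=np.array([.5568,.205,.112]); U=spdir(RY,RP); EX=np.array([np.cos(np.radians(RY)),-np.sin(np.radians(RY)),0]); NN=np.cross(EX,U)
def rodpose(s_tip,a,b,dz=0.,sa=-24.,sb=0.):
    """mm: tip at station s_tip; rod passes lateral a at station sa and b at sb; dz along the normal"""
    k=(b-a)/(sb-sa); d=U+k*EX; d/=np.linalg.norm(d)
    tip=LP+(s_tip*U+(a+k*(s_tip-sa))*EX+dz*NN)*1e-3
    ty=np.cross(d,NN); ty/=np.linalg.norm(ty); tz=-NN
    return tip-.175*d+AX*tz, ori(tz,ty)
def go(v,F,*a,**k):
    p,o=rodpose(*a,**k); hit=bot.move_straight(p,o,v=v,contact_N=F) if F else bot.move_straight(p,o,v=v)
    st=bot.state();e=st['position']-p;f=st['contact_force']
    print(a,k,'HIT' if hit else 'ok','t%.1f'%st['clock'],'short s %.1f lat %.1f n %.1f'%(e@U*1e3,e@EX*1e3,e@NN*1e3),'F s %.1f lat %.1f n %.1f'%(f@U,f@EX,f@NN)); return hit
E
python3 - <<'E'
from h import *
p,o=rodpose(-50,-3.5,-3.5);print(p,sp(RY,RP,(0,0,0),1)[1]-o)
bot.reach(p,o)
st=bot.state();f=st['contact_force'];print(st['clock'],st['position']-p,f@U,f@EX,f@NN)
go(.05,4,-9,-3.5,-3.5)
E
```

```text
[ 0.5036 -0.0033  0.0451] [0. 0. 0.]
17.2583 [-0.0008 -0.0001 -0.0011] 0.503166390344889 -0.42455888687240306 -0.7081396373005623
(-9, -3.5, -3.5) {} ok t18.2 short s -0.4 lat -0.0 n -0.0 F s 0.0 lat -0.2 n -1.2
```

```bash
python3 - <<'E'
from h import *
go(.04,5,-9,-.7,2.6)
go(.04,4,14,-.7,2.6) or (go(.05,5,14,-.3,2,sb=24.), )
E
```

```text
(-9, -0.7, 2.6) {} ok t18.9 short s -0.0 lat 0.3 n 0.1 F s -0.5 lat -0.3 n -0.5
(14, -0.7, 2.6) {} ok t19.6 short s -0.1 lat -0.1 n -0.0 F s 0.3 lat 0.9 n -0.3
(14, -0.3, 2) {'sb': 24.0} ok t20.0 short s -0.3 lat -0.2 n -0.1 F s 0.5 lat 0.2 n -0.6
```

```bash
python3 - <<'E'
from h import *
if not go(.04,4,14,-.3,2.8,sb=24.):
    if not go(.05,4,38,-.3,2.8,sb=24.):
        go(.06,5,71,-.3,2.8,sb=24.)
E
python3 - <<'E'
from h import *
im=optics.grab_frame('scene')[190:250,230:310];im2=optics.grab_frame('wrist')
cv2.imwrite('pics/ins.png',np.hstack([cv2.resize(im2,(440,330)),cv2.resize(im,(360,330),interpolation=cv2.INTER_CUBIC)])[:,:,::-1])
E
```

```text
(14, -0.3, 2.8) {'sb': 24.0} ok t20.2 short s -0.0 lat -0.5 n 0.0 F s 0.4 lat 0.1 n -0.8
(38, -0.3, 2.8) {'sb': 24.0} ok t20.9 short s 0.1 lat -0.1 n -0.1 F s -0.6 lat 0.3 n -0.9
(71, -0.3, 2.8) {'sb': 24.0} ok t21.6 short s -0.1 lat -0.1 n -0.0 F s -0.8 lat -0.3 n -0.8
```

View pics/ins.png

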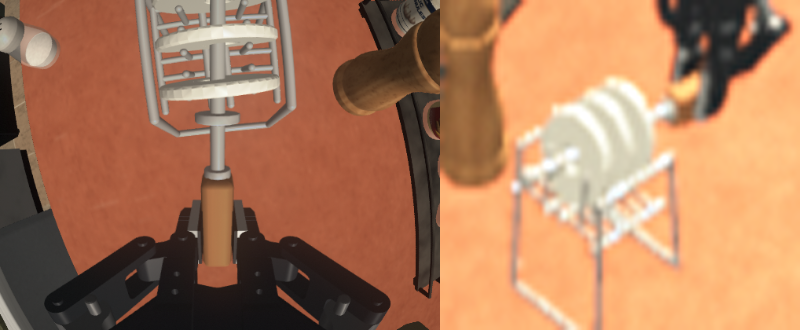

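The rod visibly runs through all three discs, with its head past the high one (scene crop at about (520,180)). Now I lift along the posts.

```bash
python3 - <<'E'
from h import *
h=go(.05,12,71,-.3,2.8,sb=24.,dz=50)
if not h:
    p,o=rodpose(71,-.3,2.8,sb=24.,dz=50)
    bot.move_straight(p+[0,0,.06],v=.12)
    im0=optics.grab_frame('wrist')
    pc,oc=sp(3.4,12,(.478,-.10,.20),1)
    print(bot.move_straight(pc,oc,v=.12)); 
    p2,o2=sp(3.4,10,(.468,-.345,.19),1)
    st=bot.state();print(st['clock'],st['contact_force'])
    im=optics.grab_frame('wrist');sc=optics.grab_frame('scene')
    M=cam('wrist');import pickle;pickle.dump(M,open('carry.pkl','wb'));cv2.imwrite('pics/carry.png',im[:,:,::-1])
    for t in('fork_right','fork_left'):
        for r in spot_point('wrist',t)[:2]: print(t,r['location'],r['p'],onz(M,r['location'],.078))
    cv2.imwrite('pics/car.png',np.hstack([cv2.resize(im,(440,330)),cv2.resize(sc[130:250,240:370],(360,330),interpolation=cv2.INTER_CUBIC)])[:,:,::-1])
E
```

```text
(71, -0.3, 2.8) {'sb': 24.0, 'dz': 50} ok t22.8 short s -0.0 lat -0.2 n -0.3 F s 0.3 lat -0.6 n -2.6
False
25.3583 [-0.1946 -0.3275 -2.1398]
fork_left [286.8, 340.9] 0.59 [ 0.4814 -0.2063  0.078 ]
```

View pics/car.png

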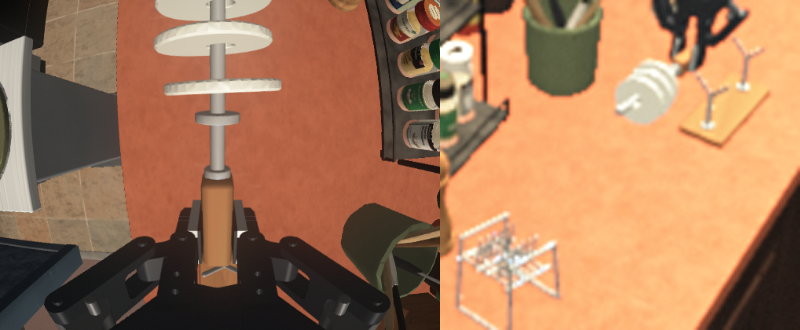

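All three coasters hang on the rod near (215,10–85), with the stand free ahead. Now carrying over the stand and lowering.

```bash
python3 - <<'E'
from h import *
fl=np.array([.479,-.206,.078]);d=spdir(3.4,0);g=fl-.149*d
def mv(pitch,z,v,F=None):
    p,o=sp(3.4,pitch,[g[0],g[1],z],1);h=bot.move_straight(p,o,v=v,contact_N=F);s=bot.state();print(pitch,z,h,s['position']-p,s['contact_force'],'%.1f'%s['clock']);return h
mv(10,.20,.12)
mv(1,.125,.07)
mv(0,.096,.05,6)
M=cam('wrist');im=optics.grab_frame('wrist');sc=optics.grab_frame('scene')
for t in('fork_right','fork_left'):
    for r in spot_point('wrist',t)[:2]: print(t,r['location'],r['p'],onz(M,r['location'],.078))
cv2.imwrite('pics/pl.png',np.hstack([cv2.resize(im,(440,330)),cv2.resize(sc[120:210,300:390],(330,330),interpolation=cv2.INTER_CUBIC)])[:,:,::-1])
E
```

```text
10 0.2 False [0.0002 0.0006 0.0001] [-0.7492 -1.0835 -3.1389] 27.8
1 0.125 False [ 0.0002 -0.0004  0.0004] [-0.8983 -0.086  -2.7887] 29.1
0 0.096 False [ 0.0001 -0.      0.    ] [-1.2735 -0.0297 -1.9313] 29.8
fork_right [273.5, 182.5] 0.56 [ 0.4713 -0.3111  0.078 ]
fork_left [463.4, 274.4] 0.35 [ 0.5843 -0.3745  0.078 ]
fork_left [283.3, 111.9] 0.22 [ 0.4779 -0.2777  0.078 ]
```

View pics/pl.png

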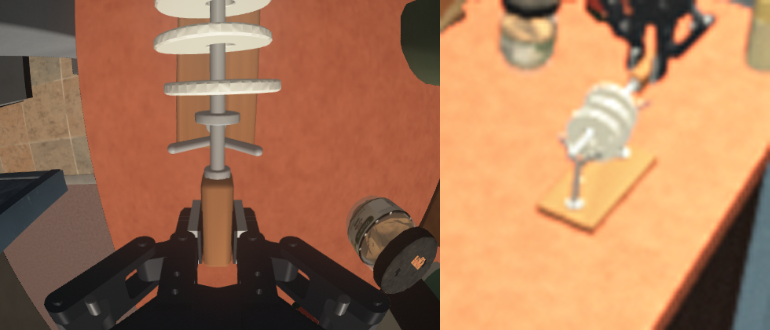

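The rear fork sits across the middle of the neck (215,145) and the far fork is beyond the discs, so it is aligned. Lowering and releasing.

```bash
python3 - <<'E'
from h import *
fl=np.array([.4785,-.2065,.078]);d=spdir(3.4,0);g=fl-.149*d
p,o=sp(3.4,0,[g[0],g[1],.077],1);h=bot.move_straight(p,o,v=.025,contact_N=3);s=bot.state();print(h,s['position']-p,s['contact_force'],s['clock'])
open_gripper();bot.hold(.3);p=bot.state()['position']
bot.move_straight(p+[0,0,.13],v=.12);bot.hold(1.);s=bot.state();print(s['position'],s['contact_force'],s['clock'])
M=cam('wrist');im=optics.grab_frame('wrist');sc=optics.grab_frame('scene')
for t in('spindle_grip','spindle_neck','spindle_far','fork_right','fork_left'):
    for r in spot_point('wrist',t)[:1]: print(t,r['location'],r['p'],onz(M,r['location'],.078))
cv2.imwrite('pics/done.png',np.hstack([cv2.resize(im,(440,330)),cv2.resize(sc[120:210,300:390],(330,330),interpolation=cv2.INTER_CUBIC)])[:,:,::-1])
E
```

```text
True [-0.0001  0.0002  0.0011] [ 1.2459 -0.8295  2.6942] 30.6583
[ 0.469  -0.3548  0.1987] [-0.1686 -0.2594  0.9661] 33.8667
spindle_grip [275.5, 199.8] 0.57 [ 0.4678 -0.3559  0.078 ]
spindle_neck [276.0, 146.3] 0.76 [ 0.471  -0.3102  0.078 ]
spindle_far [282.1, 20.0] 0.58 [ 0.482  -0.2069  0.078 ]
fork_right [275.9, 146.0] 0.81 [ 0.4709 -0.31    0.078 ]
fork_left [281.3, 19.3] 0.83 [ 0.4814 -0.2063  0.078 ]
```

View pics/done.png

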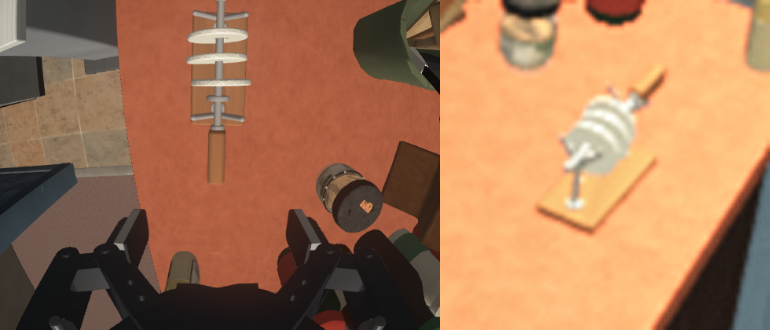

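The spindle rests in both forks, at (217,118) and (220,15), with the three discs at (218,35), (217,58) and (220,83) between them. Handing in.

```bash
python3 -c "
from h import *
print(bot.finish_job())"
```

```text
the job is handed in; nothing more can be done
None
```

The job is handed in: the spindle went through all three coasters with no contact stop on the way, and it now rests in both forks of the stand with all three hanging between them (last check at 33.9 s of the 61 s allowed).

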